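# Fill the hallway drawer, slide it home and latch it

### The job

Put whichever of the torch, the coaster, the keys on their clip and the glasses case are lying on the hall table into the loose wooden drawer, lying low enough to pass under the crate's top; leave the round polish tin where it is. The crate's latch lever is shut across the opening: swing it fully out of the way, slide the loaded drawer by its handle all the way home into the crate, and swing the latch fully shut across its front again.

Things in the scene. Friction and masses are not known exactly. Their poses are not given: they have to be found in the camera images.
- crate: Fixed pine crate, drawer bay at table level. Origin: middle of the mouth, on the table; x points into the bay (about world +y), y across, z up. Bay 182 mm wide, mouth slightly flared, back wall at x = 222 mm, no floor (the table), 62 mm high under a roof (x = 12 to 248, top at z = 78 mm). On the roof a bell and a plant (to z = 145); from x = 240 a cubby rises to 212 mm.
- drawer: Loose open pine drawer, 216 (x) by 172 (y) by 34 mm high, walls and floor 8 mm (inside 200 x 156). Origin: middle of the underside. Enters +x end first, x along the crate's x. A fin handle sticks out of the -x end (x = -164 to -108 mm), 14 mm thick in y, z = 5 to 45 mm. Home: against the back wall, -x end level with the mouth (origin at crate x = 108 to 114 mm). 0.3 kg.
- drawer_grip (a point): Point on the drawer's fin handle for gripping across its 14 mm thickness from above: drawer frame (-142, 0, 36) mm.
- latch (a joint): Latch lever: 0 = shut (lies across the front of the drawer, just outside the mouth); grows to 2.2 rad as it swings out away from the mouth about its vertical hinge (counter-clockwise from above). From 1.4 rad it is clear of the drawer's way. Stays where it is left.
- latch_hinge (a point): The latch's vertical hinge axis, at crate (-24, -112, 26) mm. The steel lever is 14 mm wide, its top at z = 32 mm, and reaches 65 mm from the hinge.
- latch_knob (a point): Top centre of the latch's upright round wooden knob (16 mm diameter, z = 32 to 77 mm), 58 mm from the hinge. Shut, it stands at crate (-24, -54) mm.
- torch: Yellow plastic torch lying flat, 84 mm long along its x (x = -42 to 42 mm), square body 28 mm wide (y) and 30 mm high, round head 32 mm in diameter at the +x end. Origin: middle of the underside. May be absent.
- coaster: Chunky square ceramic coaster 60 x 60 mm, 16 mm thick. Origin: middle of the underside. May be absent.
- keys: Two house keys on a bright green clip, one rigid piece 92 mm long along its x: clip 24 mm wide (y) and 12 mm high from x = -46 to 12 mm, the flat keys (4 mm) from there to x = 46 mm. Origin: underside, on the centre line, on the clip. May be absent.
- case: Hard black glasses case, 88 mm long (x), 40 mm wide (y), 34 mm high, rounded edges. Origin: middle of the underside. May be absent.
- tin: Round shoe polish tin, 68 mm across, 28 mm high; not to be put away, leave it where it is. Origin: middle of the underside.

How it is judged:
By the outcome, as a careful person would: the job done as asked, in the order asked, and still so for the second after the job is handed in, with the robot touching nothing.
Of torch, coaster, keys, case only 3 to 4 are there at a start; the rules pass over those that are not, and their reading is None.
At some moment in a run one of torch, coaster, keys, case may be knocked a few centimetres aside while the robot is not near it.
Once in a run the grip may slacken for a moment while it holds something.
It also fails if it takes over 192 s, if anything falls off the work surface, if the arm or the gripper's body presses on something with over 40 N, if the wrist force passes 120 N, or if a joint passes its speed limit or range.

### The arm

A 6-joint arm with a two-finger parallel gripper is mounted at the origin on the work surface. World frame = base frame: x ahead of the robot, y to its left, z up, the work surface at z = 0. Lengths are in mm, angles in degrees, forces in N, time in s.
With the tool pointing down it reaches from about 325 to 925 mm from the base axis. Payload 3.1 kg.
Tool frame: the origin (TCP) lies at the very end of the fingers, on their centre line; the grasp point (between the pads) lies grasp_offset behind it (grasp_offset is the distance from the TCP to the grasp point, in mm); z points along the fingers, x is the direction in which the jaws open and shut, and the axes are right-handed (so a half turn about z gives the same grasp; the last joint's range is limited). The gripper opens to 85 mm and grips with 20 to 120 N. Pads are 22 mm wide; open, the fingers measure 114 mm over their backs; the gripper's body (76 mm by 85 mm) begins 54 mm behind the grasp point. The pads swing forward as they close: fully open they stand 13 mm farther back than shut.
Start: joints at [-82.861, 12.427, 92.441, -0, 75.132, -6.429], TCP at [146.641, -607.565, 231.3] pointing down, gripper open.
Joint ranges: [-157.48, 157.48], [-44.54, 120.13], [17.64, 146.25], [-64.5, 244.5], [7.68, 150.69], [-147.95, 147.95]. Speed limits (degrees/s): [159.86, 159.86, 180, 180, 180, 180].

### API

Orientations are given as [roll, pitch, yaw] about the fixed x, y, z axes, in that order (R = Rz(yaw) Ry(pitch) Rx(roll)).
In Python, from station import * gives the robot as it stands. Calls block until the motion is done:
- goto(position, orientation): joint-space move of the TCP to a pose.
- move_l(position, attitude=None, speed=150): straight line of the TCP; attitude=None keeps the orientation; speed is the mean speed in mm/s.
- move_j(angles): joint-space move.
- grip(opening, squeeze=None): finger opening in mm; squeeze is the grip in N (None keeps the last); returns when the fingers have stopped.
- wait(seconds).
- solve_ik(position, orientation): joint angles nearest the present ones, or None.
- get_obs(): the state.
- get_image(name): name is "scene" or "top" or "wrist"; returns the picture (420x560x3 uint8, red, green, blue); there is no depth.
- get_calibration(name): a dict with "fx", "fy", "cx", "cy" (pixels), "R" (3x3) and "t" (3): a world point X has camera coordinates R X + t; the wrist camera has in their place "mount" (4x4, takes a point from camera to tool coordinates, whose origin is the TCP and whose axes are the tool frame's). Camera axes: x right, y down, z forward; pixel columns grow to the right and rows downward; lengths in mm; the calibration is good to about 2 mm. The wrist camera is an equidistant fisheye: a pixel r from the principal point sees the ray r / f radians off the axis. A picture is of the moment at which its call begins: read the wrist's pose just before it. get_calibration takes no time and is no camera call.
A pose or a line that the arm cannot do raises Unreachable and nothing moves.
- sign_off(): hands the job in, once; it reports no verdict.
Trained networks look in the newest picture that a camera, given by its name, has taken for a name from the list of things; names that differ only in an ending like _2 or _b are one class to them, and where a whole thing is asked for, a point or a joint stands for the part that bears it (a point fixed in the world has none). Each returns a list of dicts, best first, with "score" (0 to 1); they miss things now and then, are a little off and sometimes report something else, mostly with a low value. They report only what shows in the picture. A call takes as long as a camera call.
- spot_in(name, camera): "extent" ([centre column, centre row, width, height] in pixels, round what is visible of it).
- regions_of(name, camera): "region" (420x560 bool, what is visible of it) and "extent" ([centre column, centre row, width, height] in pixels, round what is visible of it).
The state is a dict: "t": time; "joint_pos": joint angles; "qvel": joint speeds; "effort": joint torques, N m; "tcp_pos": TCP position; "ee_rot": TCP orientation; "wrist_force": force on the tool from outside, world axes, zero at the start; "moment": the same for the moment, N m; "grip_width": finger opening in mm.
Only numpy, scipy, OpenCV 4.12 (cv2) and the standard library are available. Lean on these libraries where they do the work, as an engineer would, in place of code of your own. Each camera call takes 0.05 s, during which the arm holds its last target.

## Working session

There is one attempt and no reset: what is moved stays moved. The work goes in short steps, each a Python script; the robot and the scene stay as the last script left them, time stands still between calls to the robot, and variables do not carry over. Pictures are saved under pics/ and viewed, and the job is handed in when it is done.

```bash
ls; mkdir -p pics
python3 - <<'E'
from station import *
import cv2
o=get_obs();print(o)
for n in ["scene","top","wrist"]:
    im=get_image(n);cv2.imwrite(f"pics/a_{n}.png",im[:,:,::-1]);c=get_calibration(n);print(n,c)
    if n!="scene":
      for k in ["torch","coaster","keys","case","tin","drawer","latch","crate"]:
        print(n,k,[(round(d["score"],2),[round(float(v)) for v in d["extent"]]) for d in spot_in(k,n)][:3])
E
```

```text
pics
{'t': 0.0, 'joint_pos': array([-8.28619995e+01,  1.24763946e+01,  9.25281331e+01,  1.50383899e-03,
        7.51307188e+01, -6.42795465e+00]), 'qvel': array([ 0.06501104,  0.016473  ,  0.03135005, -0.09212353, -0.05093622,
        0.01520737]), 'effort': array([-4.29088504e-04, -3.96846592e+01, -3.03852582e+01, -2.77019526e-04,
        9.73955495e-03, -1.70999343e-06]), 'tcp_pos': array([ 146.53833856, -606.75316124,  229.97533422]), 'ee_rot': array([-1.79983415e+02,  1.34233584e-01, -7.64344130e+01]), 'wrist_force': array([-0.21621924, -0.40538078, -0.69180696]), 'moment': array([0.01879272, 0.00747465, 0.00496367]), 'grip_width': 85.45301207084884}
scene {'fx': 424.1101405074367, 'fy': 424.1101405074367, 'cx': 286.3464772807984, 'cy': 213.32535249738245, 'R': array([[ 0.03753657,  0.99929346,  0.00189133],
       [ 0.69531422, -0.0247587 , -0.7182793 ],
       [-0.71772498,  0.02827681, -0.69575231]]), 't': array([  54.23011132, -318.92393455, 1196.36680482])}
top {'fx': 384.88763039813614, 'fy': 384.88763039813614, 'cx': 279.205493814845, 'cy': 216.4394952660716, 'R': array([[
[... 443 characters left out ...]
0, 120, 92]), (0.73, [157, 197, 11, 34])]
top latch [(0.58, [159, 198, 15, 33])]
top crate [(0.55, [84, 237, 167, 107])]
wrist {'fx': 325.19226210127806, 'fy': 325.19226210127806, 'cx': 282.10425850723175, 'cy': 206.0458160057222, 'mount': array([[ 9.99999377e-01,  1.09345389e-03, -2.23644608e-04,
         2.93887763e-01],
       [-9.58971844e-04,  9.44311931e-01,  3.29050235e-01,
        -8.52274218e+01],
       [ 5.70991532e-04, -3.29049816e-01,  9.44312392e-01,
        -1.42855557e+02],
       [ 0.00000000e+00,  0.00000000e+00,  0.00000000e+00,
         1.00000000e+00]])}
wrist torch []
wrist coaster []
wrist keys []
wrist case []
wrist tin []
wrist drawer []
wrist latch []
wrist crate []
```

View pics/a_top.png

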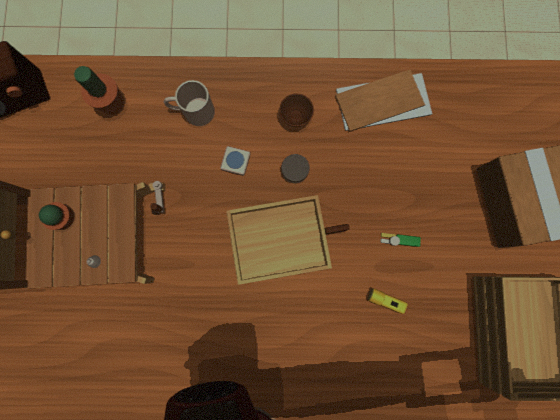

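View pics/a_scene.png

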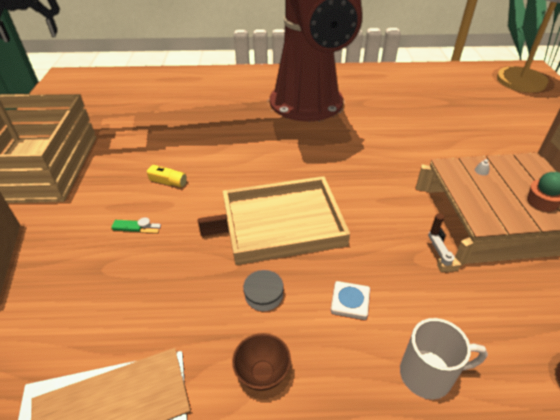

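View pics/a_wrist.png

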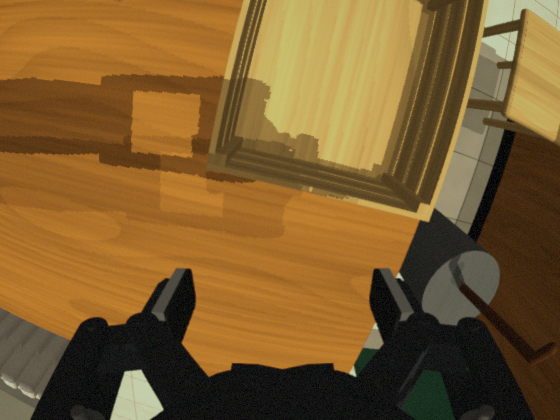

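Torch at (388,300), keys at (401,240), coaster at (236,160), tin at (295,168) and the drawer with its handle to the right are all visible. There is no case in view. Next I measure them.

```bash
cat > h.py <<'E'
from station import *
import numpy as np, cv2
def pix2w(cam,uv,z):
    c=get_calibration(cam);uv=np.atleast_2d(np.asarray(uv,float));R=np.array(c["R"]);t=np.array(c["t"])
    d=np.c_[(uv[:,0]-c["cx"])/c["fx"],(uv[:,1]-c["cy"])/c["fy"],np.ones(len(uv))]@R
    o=-R.T@t
    z=np.broadcast_to(z,(len(uv),))
    return o+d*((z-o[2])/d[:,2])[:,None]
def w2pix(cam,X):
    c=get_calibration(cam);p=np.atleast_2d(X)@np.array(c["R"]).T+np.array(c["t"])
    return np.c_[p[:,0]/p[:,2]*c["fx"]+c["cx"],p[:,1]/p[:,2]*c["fy"]+c["cy"]]
def rot(rpy):
    from scipy.spatial.transform import Rotation as Ro
    return Ro.from_euler("xyz",rpy,degrees=True).as_matrix()
def wpix2w(uv,z,tcp,rpy):
    c=get_calibration("wrist");M=np.array(c["mount"]);uv=np.atleast_2d(np.asarray(uv,float))
    a=np.c_[(uv[:,0]-c["cx"])/c["fx"],(uv[:,1]-c["cy"])/c["fy"]];r=np.linalg.norm(a,axis=1)+1e-12
    d=np.c_[a*(np.sin(r)/r)[:,None],np.cos(r)]
    R=rot(rpy);dw=d@M[:3,:3].T@R.T;o=np.array(tcp)+R@M[:3,3]
    z=np.broadcast_to(z,(len(uv),))
    return o+dw*((z-o[2])/dw[:,2])[:,None]
def save(n,im,crop=None,s=1):
    if crop: im=im[crop[1]:crop[3],crop[0]:crop[2]]
    cv2.imwrite(f"pics/{n}.png",cv2.resize(im,None,fx=s,fy=s,interpolation=cv2.INTER_CUBIC)[:,:,::-1])
E
python3 - <<'E'
from h import *
Z=dict(torch=15,coaster=16,keys=8,tin=28,drawer=34,crate=78,case=34,latch=32)
for cam in ["top","scene"]:
  im=get_image(cam)
  for k in Z:
    for d in regions_of(k,cam)[:2]:
      m=d["region"].astype(np.uint8)
      cs,_=cv2.findContours(m,0,2)
      if not cs: continue
      c=max(cs,key=cv2.contourArea)[:,0,:]
      w=pix2w(cam,c,Z[k])[:,:2].astype(np.float32)
      print(cam,k,round(d["score"],2),[int(v) for v in d["extent"]],[np.round(v,1) for v in cv2.minAreaRect(w)])
  if cam=="top":
    save("b1",im,(130,140,270,300),4);save("b2",im,(220,140,430,320),3.5);save("b3",im,(20,170,170,300),5)
E
```

```text
top torch 0.94 [390, 300, 31, 28] [array([ 341.5, -333.5]), array([89.6, 31.9]), np.float64(69.8)]
top coaster 0.8 [234, 159, 30, 32] [array([670.6,  25.4]), array([62. , 62.6]), np.float64(73.6)]
top keys 0.81 [401, 237, 40, 11] [array([ 483.9, -370.9]), array([90.9, 25.1]), np.float64(84.8)]
top keys 0.4 [159, 200, 17, 26] [array([573.4, 210.8]), array([67.9, 28.7]), np.float64(3.1)]
top tin 0.86 [295, 170, 30, 31] [array([ 648.8, -118.8]), array([70.6, 66.5]), np.float64(0.5)]
top drawer 0.8 [286, 239, 123, 91] [array([ 486.3, -108.6]), array([177.5, 274. ]), np.float64(11.1)]
top crate 0.84 [83, 235, 165, 106] [array([484.3, 354.6]), array([236.4, 367.6]), np.float64(0.5)]
top latch 0.76 [157, 196, 16, 32] [array([575.3, 203.3]), array([78.6, 27.9]), np.float64(2.8)]
scene torch 0.79 [166, 175, 39, 16] [array([ 344.2, -330.9]), array([101.8,  49.3]), np.float64(67.1)]
scene coaster 0.88 [350, 300, 42, 34] [array([680.2,  25.4]), array([59.1, 65.9]), np.float64(75.6)]
scene keys 0.6 [136, 226, 48, 15] [array([ 487. , -366.6]), array([99.5, 42.2]), np.float64(82.7)]
scene tin 0.67 [263, 290, 43, 44] [array([ 662.9, -117.2]), array([64.8, 79.8]), np.float64(88.2)]
scene drawer 0.74 [274, 222, 157, 84] [array([ 503.8, -103.7]), array([200.8, 271.7]), np.float64(10.5)]
scene drawer 0.24 [263, 290, 41, 44] [array([ 667.3, -117. ]), array([67.5, 78.9]), np.float64(87.9)]
scene crate 0.88 [488, 187, 143, 162] [array([421.1, 336.6]), array([253.6, 611.5]), np.float64(63.0)]
scene latch 0.92 [441, 237, 25, 49] [array([561.5, 202.4]), array([ 35.4, 126.2]), np.float64(81.1)]
```

View pics/b1.png

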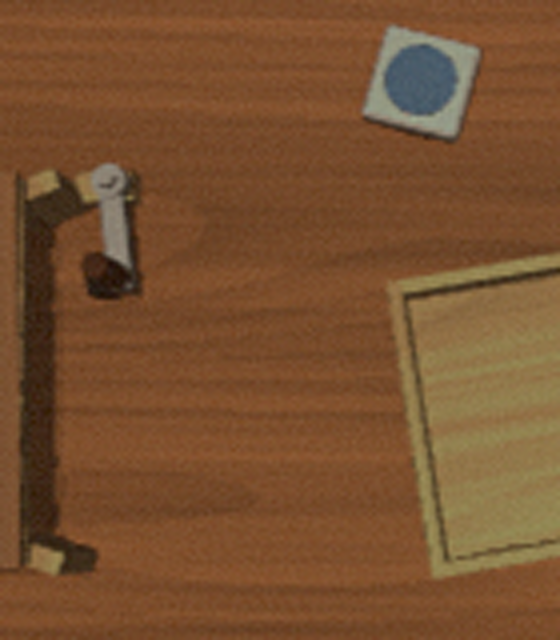

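View pics/b2.png

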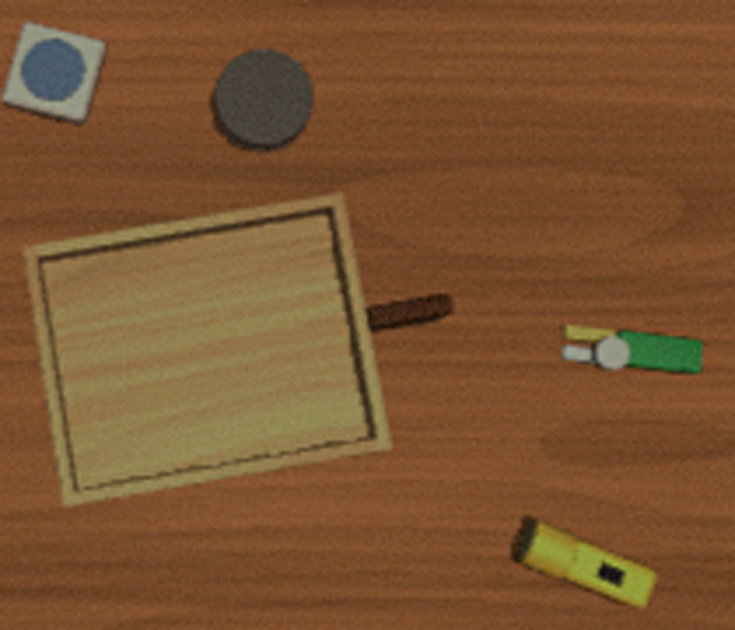

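View pics/b3.png

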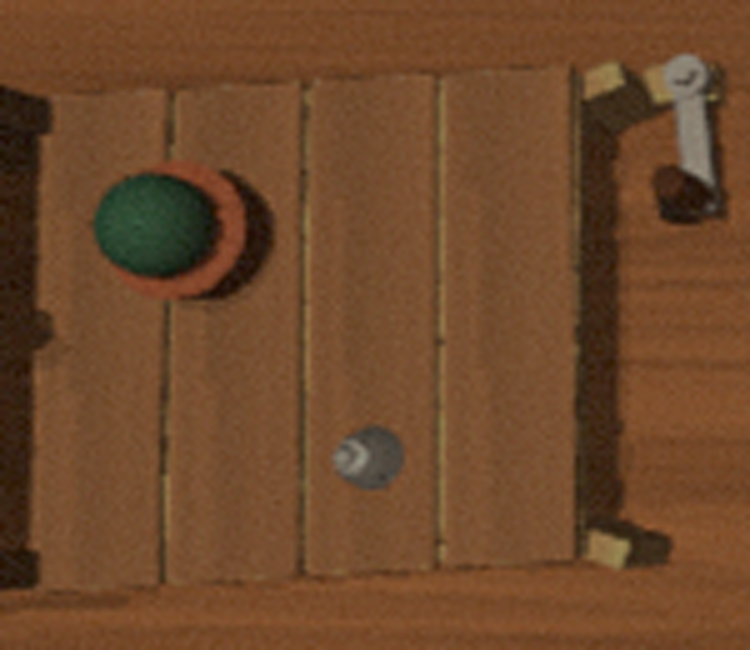

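Drawer corners in the b2 crop are (25,246), (343,193), (392,447) and (66,505). The roof's front edge in b3 runs from (571,66) to (579,562), and the hinge cap is at (687,77). I'll turn these into poses.

Run:
```python
from h import *
def up(p,s,off): return (np.array(p,float)+0.5)/s-0.5+np.array(off)
D=pix2w("top",up([(25,246),(343,193),(392,447),(66,505)],3.5,(220,140)),34)[:,:2]
print("drawer corners",D.round(1).tolist(),"mean",D.mean(0), [np.linalg.norm(D[i]-D[(i+1)%4]).round(1) for i in range(4)])
u=(D[0]+D[3]-D[1]-D[2]);print("drawer yaw",np.degrees(np.arctan2(u[1],u[0])))
H=pix2w("top",up([(447,305),(370,321)],3.5,(220,140)),45)[:,:2];print("fin",H.round(1))
C=pix2w("top",up([(571,66),(579,562)],5,(20,170)),78)[:,:2];print("roof front",C.round(1),np.linalg.norm(C[0]-C[1]))
B=pix2w("top",up([(48,92),(40,588)],5,(20,170)),78)[:,:2];print("roof back",B.round(1))
for z in (32,36): print("hinge",pix2w("top",up([(687,75)],5,(20,170)),z)[:,:2].round(1))
print("knob top",pix2w("top",up([(672,183)],5,(20,170)),77)[:,:2].round(1))
# torch, keys, coaster
print("coaster corners",pix2w("top",up([(387,26),(481,48),(457,139),(363,117)],4,(130,140)),16)[:,:2].round(1))
print("torch ends",pix2w("top",up([(525,540),(650,588)],3.5,(220,140)),[16,15])[:,:2].round(1))
print("keys ends",pix2w("top",up([(563,342),(703,355)],3.5,(220,140)),[4,12])[:,:2].round(1))
```

```text
drawer corners [[546.9, 39.4], [584.6, -171.6], [416.9, -202.6], [378.0, 8.4]] mean [481.60099566 -81.59692133] [np.float64(214.3), np.float64(170.5), np.float64(214.6), np.float64(171.8)]
drawer yaw 100.29016660506957
fin [[ 508.9 -237.8]
 [ 498.  -187.6]]
roof front [[599.4 241.9]
 [381.9 225.5]] 218.15885768552272
roof back [[585.5 473.1]
 [368.9 455.7]]
hinge [[605.8 204.9]]
hinge [[605.  203.7]]
knob top [[547.3 194.5]]
coaster corners [[705.9  47.1]
 [692.7 -10.1]
 [636.3   3.3]
 [649.3  60. ]]
torch ends [[ 357.2 -292. ]
 [ 326.9 -373.4]]
keys ends [[ 488.8 -323.7]
 [ 480.2 -415.5]]
```

```bash
cat >> h.py <<'E'
def obs(tag=""):
    o=get_obs();print(tag,"t",round(o["t"],1),"tcp",o["tcp_pos"].round(1),"yaw",o["ee_rot"].round(1),"F",o["wrist_force"].round(1),"w",round(o["grip_width"],1),flush=True);return o
def look(names,fn=None,zs={}):
    o=get_obs();im=get_image("wrist")
    if fn: save(fn,im)
    for k in names:
        for d in regions_of(k,"wrist")[:1]:
            m=d["region"].astype(np.uint8);cs,_=cv2.findContours(m,0,2)
            if not cs: continue
            c=max(cs,key=cv2.contourArea)[:,0,:]
            w=wpix2w(c,zs.get(k,0),o["tcp_pos"],o["ee_rot"])[:,:2].astype(np.float32)
            print(k,round(d["score"],2),[int(v) for v in d["extent"]],[np.round(v,1) for v in cv2.minAreaRect(w)])
    return o
E
python3 - <<'E'
from h import *
import station
print(station.grasp_offset if hasattr(station,"grasp_offset") else [n for n in dir(station) if n[0]!='_'])
goto([484,-375,180],[180,0,-5.4]);obs()
look(["keys","torch","drawer"],"c1",dict(keys=8,torch=16,drawer=34))
E
```

```text
18.700000000000003
 t 3.4 tcp [ 483.5 -376.1  180.3] yaw [180.   -0.   -5.5] F [ 0.1 -0.1 -0.7] w 85.7
keys 0.95 [281, 176, 31, 89] [array([ 482.6, -370.2]), array([92.2, 28.3]), np.float64(84.4)]
torch 0.98 [141, 157, 41, 80] [array([ 341. , -332.8]), array([89.7, 35.7]), np.float64(67.8)]
drawer 0.74 [244, 24, 119, 41] [array([ 506.8, -223.4]), array([17.7, 45.2]), np.float64(10.8)]
```

View pics/c1.png

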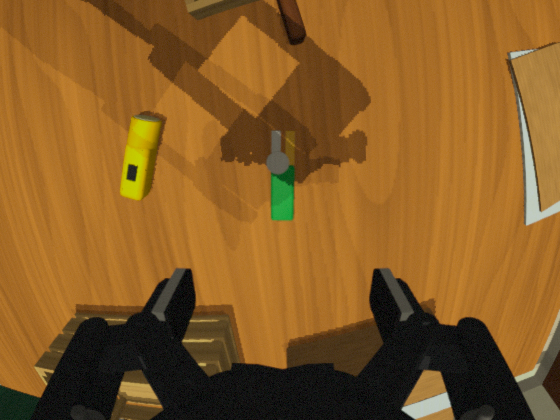

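The wrist view agrees with the top view: keys at (281,176) give a world position of about (483,-370), yaw 85°. I'll grasp the keys at the clip.

```bash
cat >> h.py <<'E'
def pick(x,y,yaw,z,op,sq,lift=140):
    grip(op); goto([x,y,z+60],[180,0,yaw]); move_l([x,y,z],speed=100); obs("down")
    grip(0,sq); obs("gripped"); move_l([x,y,lift],speed=150); wait(0.3); return obs("lifted")
DY=100.3; DC=np.array([481.6,-81.6])
def d2w(p,c=DC,yaw=DY):
    a=np.radians(yaw);return np.array(c)+np.array([[np.cos(a),-np.sin(a)],[np.sin(a),np.cos(a)]])@np.array(p,float)
E
python3 - <<'E'
from h import *
pick(481.7,-385.5,-5,3,50,40)
p=d2w((-40-15,35)); print(p)
goto([*p,140],[180,0,10.3]); obs("over")
look(["drawer","keys"],"c2",dict(drawer=34,keys=125))
save("c2t",get_image("top"))
E
```

```text
down t 5.3 tcp [ 482.1 -385.8    3.3] yaw [180.  -0.  -5.] F [ 0.6 -0.2  0.4] w 50.0
gripped t 5.7 tcp [ 482.5 -386.4    4.2] yaw [ 1.799e+02 -1.000e-01 -5.000e+00] F [-0.2 -0.4  3.9] w 22.7
lifted t 7.0 tcp [ 481.3 -385.2  139.1] yaw [-1.799e+02  1.000e-01 -5.000e+00] F [-0.5 -0.1  0.4] w 22.5
[ 456.9981455  -141.97175462]
over t 8.0 tcp [ 457.9 -143.1  140.7] yaw [ 1.799e+02 -1.000e-01  1.030e+01] F [ 0.7 -0.6 -0.2] w 22.9
keys 0.74 [280, 236, 64, 178] [array([ 455. , -137.5]), array([ 32.3, 108.5]), np.float64(10.3)]
```

View pics/c2.png

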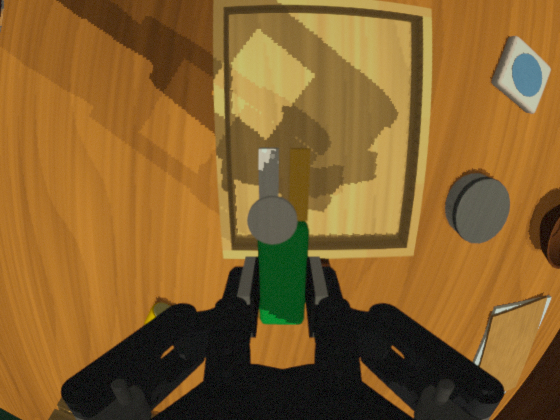

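Keys are held straight over the drawer's left half (clip at (283,270)). Lower and release.

Run:
```python
from h import *
p=d2w((-55,35))
move_l([*p,60],speed=150);o=obs()
move_l([*p,13],speed=60);obs("low")
grip(40);move_l([*p,120],speed=200)
goto([671,25,190],[180,0,-13]);grip(85)
look(["coaster","tin","drawer","keys"],"d1",dict(coaster=16,tin=28,drawer=34,keys=16))
obs()
```

```text
t 8.9 tcp [ 457.5 -142.4   60.4] yaw [180.   -0.   10.3] F [ 0.2  0.  -0.6] w 22.8
low t 9.8 tcp [ 457.1 -142.    12.8] yaw [180.   -0.   10.3] F [-0.8  0.6  0.2] w 22.5
coaster 0.85 [284, 178, 63, 60] [array([673.9,  27.8]), array([62.5, 60. ]), np.float64(77.2)]
tin 0.89 [295, 299, 56, 57] [array([ 653.7, -110.3]), array([79.5, 65.2]), np.float64(80.6)]
drawer 0.89 [154, 283, 194, 183] [array([490.7, -90.4]), array([190.1, 247.4]), np.float64(10.6)]
keys 0.69 [138, 304, 18, 20] [array([453.8, -88.6]), array([27.6, 25.1]), np.float64(9.6)]
 t 12.7 tcp [671.   25.1 190. ] yaw [-180.   -0.  -13.] F [-0.3 -0.8  0.3] w 84.9
```

View pics/d1.png

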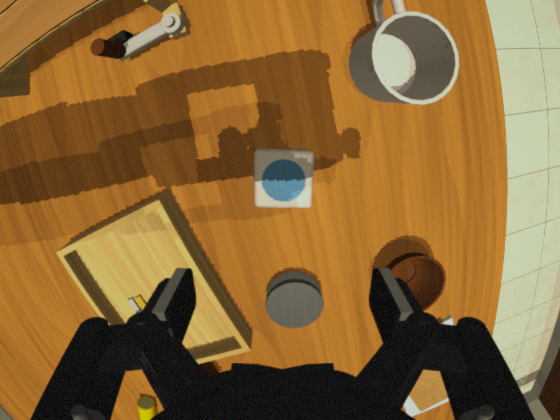

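Run:
```python
from h import *
o=pick(672,26.3,-13,0,85,50)
p=d2w((53,0))
goto([*p,140],[180,0,10.3]); obs("over")
look(["drawer"],"d2",dict(drawer=34))
```

```text
down t 14.2 tcp [ 6.72e+02  2.63e+01 -3.00e-01] yaw [180.   0. -13.] F [-0.2 -0.3  0. ] w 84.6
gripped t 14.6 tcp [673.3  26.2   1.4] yaw [-180.    -0.2  -13. ] F [-0.9 -0.7  1.8] w 58.7
lifted t 15.9 tcp [671.5  26.3 139. ] yaw [ 1.8e+02  1.0e-01 -1.3e+01] F [-0.6  0.4 -1.4] w 58.4
over t 16.8 tcp [473.8 -29.7 141. ] yaw [179.9  -0.2  10.3] F [-0.3  0.3 -1.5] w 58.3
drawer 0.6 [280, 248, 211, 234] [array([472.1, -33.7]), array([173.9, 130.6]), np.float64(11.4)]
```

View pics/d2.png

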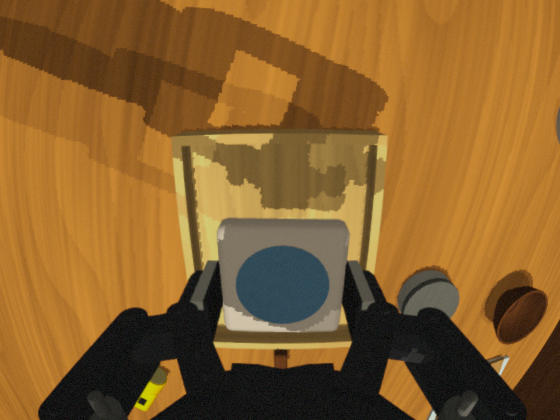

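The coaster is held level and centred over the drawer (column 283). I'll place it, then look at the torch.

Run:
```python
from h import *
p=d2w((53,0))
move_l([*p,50],speed=150);obs()
move_l([*p,10],speed=60);obs("low")
grip(75);move_l([*p,120],speed=200)
goto([342,-333,180],[180,0,-20.4]);grip(60)
look(["torch"],"e1",dict(torch=16))
obs()
save("e1t",get_image("top"),(220,140,430,320),3.5)
for k in ["coaster","keys","torch"]: print(k,[(round(d["score"],2),[round(float(v)) for v in d["extent"]]) for d in spot_in(k,"top")][:2])
```

```text
t 17.6 tcp [473.1 -29.5  50.5] yaw [ 1.80e+02 -1.00e-01  1.03e+01] F [-0.1  0.1 -0.5] w 58.7
low t 18.4 tcp [472.  -29.4   9.6] yaw [-180.     0.    10.3] F [-0.1  0.2 -0.5] w 58.7
torch 0.92 [281, 182, 33, 88] [array([ 342.1, -332.8]), array([89.9, 31.8]), np.float64(70.0)]
 t 21.1 tcp [ 342.3 -332.6  180. ] yaw [-180.     0.   -20.3] F [ 0.4  0.2 -0.5] w 60.2
coaster [(0.78, [257, 245, 28, 29]), (0.62, [158, 200, 12, 28])]
keys [(0.57, [297, 250, 37, 11])]
torch [(0.61, [389, 303, 36, 26]), (0.18, [289, 239, 118, 89])]
```

View pics/e1.png

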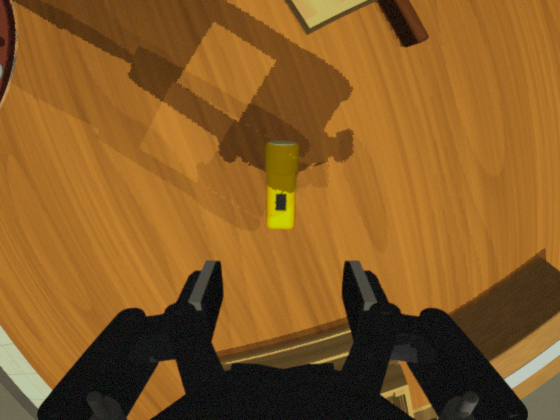

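View pics/e1t.png

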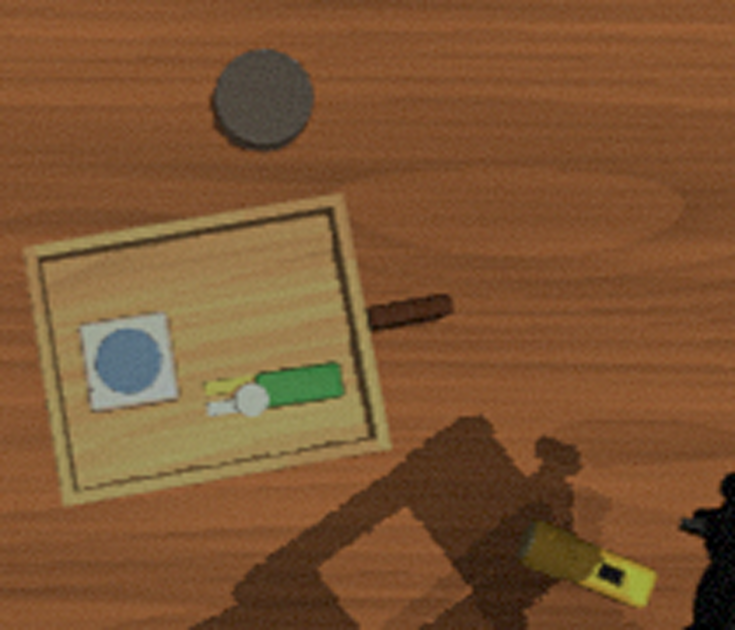

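The coaster (128,362) and keys (275,388) lie in the drawer and the drawer has not moved. The torch is at (342,-333), yaw 70°.

Run:
```python
from h import *
o=pick(342.2-2,-332.8-5.6,-20.1,4,60,50)
p=d2w((-40-6,-35))
goto([*p,150],[180,0,10.3]); obs("over")
look(["drawer"],"f2",dict(drawer=34))
```

```text
down t 22.8 tcp [ 340.8 -339.1    4.8] yaw [ 1.799e+02 -1.000e-01 -2.010e+01] F [ 0.1 -0.1 -0.2] w 59.9
gripped t 23.2 tcp [ 340.9 -339.3    5. ] yaw [ 1.799e+02 -1.000e-01 -2.010e+01] F [0.2 0.6 4.3] w 27.0
lifted t 24.6 tcp [ 339.9 -338.1  139.3] yaw [-1.80e+02  1.00e-01 -2.01e+01] F [ 0.3 -0.7 -1.4] w 27.4
over t 25.7 tcp [ 523.8 -121.3  149.8] yaw [180.    0.   10.3] F [-0.4 -0.6 -0.9] w 27.1
drawer 0.97 [242, 138, 211, 249] [array([481. , -80.5]), array([174.5, 218.5]), np.float64(10.6)]
```

View pics/f2.png

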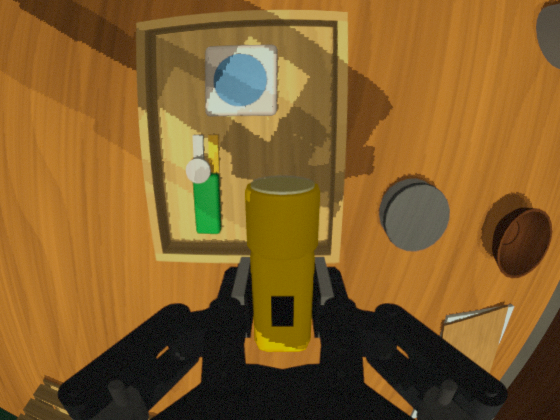

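The torch is held straight, and the drawer again measures (481,-81). I'll place it, then go to the latch.

Run:
```python
from h import *
p=d2w((-46,-35))
move_l([*p,60],speed=150);obs()
move_l([*p,13],speed=60);obs("low")
grip(44);move_l([*p,130],speed=200)
goto([547,150,200],[180,0,3.6])
o=look(["drawer","latch","crate"],"g1",dict(drawer=34,latch=32))
save("g1t",get_image("top"),(220,140,430,320),3.5)
for k in ["coaster","keys","torch","case"]: print(k,[(round(d["score"],2),[round(float(v)) for v in d["extent"]]) for d in spot_in(k,"top")][:2])
obs()
```

```text
t 26.5 tcp [ 524.9 -121.2   60.7] yaw [ 1.80e+02 -1.00e-01  1.03e+01] F [ 0.4 -0.1 -1. ] w 27.0
low t 27.5 tcp [ 524.1 -120.5   12.9] yaw [-180.     0.    10.3] F [-1.1  0.4  1.1] w 27.3
drawer 0.68 [214, 330, 153, 126] [array([524.9, -26. ]), array([ 80.1, 165.6]), np.float64(8.1)]
latch 0.73 [317, 131, 86, 38] [array([576.9, 203.8]), array([78.2, 33.5]), np.float64(7.9)]
crate 0.87 [232, 77, 255, 148] [array([474.9, 263.9]), array([169.7, 299. ]), np.float64(89.1)]
coaster []
keys [(0.93, [299, 248, 37, 12])]
torch [(0.73, [295, 222, 33, 20])]
case [(0.4, [300, 250, 40, 10])]
 t 30.0 tcp [547.1 149.5 200. ] yaw [180.    0.    3.6] F [ 0.5 -0.4 -0.2] w 43.7
```

View pics/g1.png

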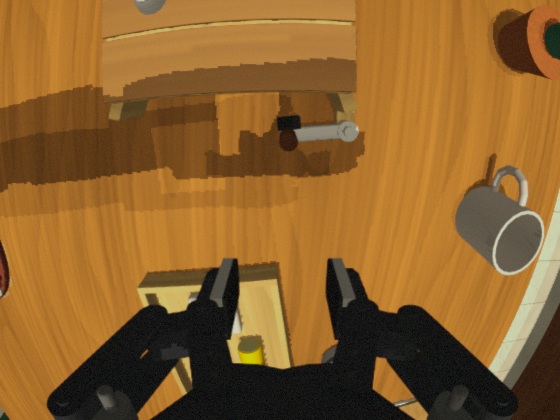

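View pics/g1t.png

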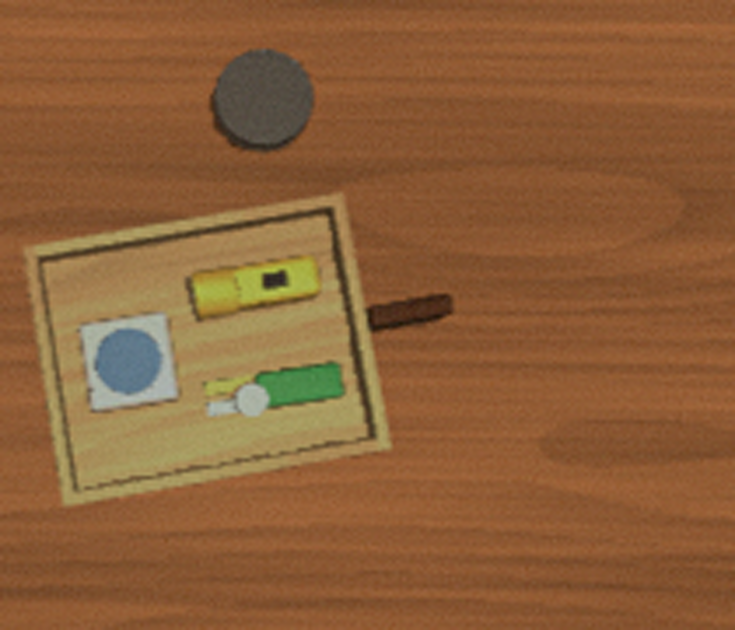

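All three items are inside, well below the roof height. In the wrist view the hinge cap is at (347,131), the knob top at (289,141), and the roof edge runs from (105,99) to (357,93). I'll refine the crate pose from these.

Run:
```python
from h import *
im=cv2.imread("pics/g1.png")[:,:,::-1];save("g1z",im,(90,60,380,170),2.7)
o=get_obs();T,R=o["tcp_pos"],o["ee_rot"]
print("hinge",wpix2w([(347,131)],34,T,R).round(1),"knob",wpix2w([(289,141)],77,T,R).round(1))
print("roof",wpix2w([(105,98),(357,92)],78,T,R).round(1))
```

```text
hinge [[606.1 206.8  34. ]] knob [[550.  198.5  77. ]]
roof [[385.3 233.2  78. ]
 [602.4 243.8  78. ]]
```

View pics/g1z.png

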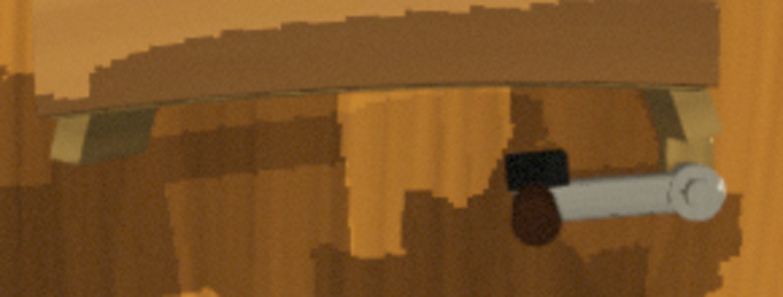

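```bash
cat >> h.py <<'E'
CY=93.5; CO=np.array([492.3,222.3]); HG=np.array([606.,205.5])
def c2w(p): return d2w(p,CO,CY)
def knob(a,r=58,h=HG):
    th=np.radians(CY+90+np.degrees(a));return np.array(h)+r*np.array([np.cos(th),np.sin(th)])
E
python3 - <<'E'
from h import *
print(c2w((-24,-112)),knob(0),knob(2.2))
k=knob(0.04);grip(44)
goto([*k,110],[180,0,CY-90+2]);move_l([*k,45],speed=100);obs("down")
grip(0,35);o=obs("grip")
if 13<o["grip_width"]<19:
    off=0
    for a in np.arange(0.12,0.45,0.15):
        k=knob(a);move_l([*k,45],[180,0,CY-90+np.degrees(a)],speed=60);o=obs(f"a{a:.2f}")
        if np.linalg.norm(o["wrist_force"])>30: break
E
```

```text
[605.55626237 205.18220127] [548.10818169 201.95918471] [642.93213619 160.77844684]
down t 31.5 tcp [549.  199.7  45.6] yaw [-1.8e+02 -1.0e-01  5.5e+00] F [-0.5 -0.4 -0.6] w 44.3
grip t 31.9 tcp [547.9 199.7  46.1] yaw [1.8e+02 1.0e-01 5.5e+00] F [-3.8 -0.6  5.9] w 14.9
a0.12 t 32.1 tcp [548.7 194.8  46.1] yaw [1.80e+02 1.00e-01 1.04e+01] F [-3.9 -1.6  5.7] w 15.0
a0.27 t 32.5 tcp [551.1 186.4  46.1] yaw [180.    0.   18.8] F [-3.2 -1.8  6.5] w 14.8
a0.42 t 32.8 tcp [554.7 178.5  46. ] yaw [180.    0.   27.3] F [-2.8 -2.2  6.6] w 14.7
```

Forces are tiny; continue to fully open.

Run:
```python
from h import *
for a in list(np.arange(0.57,2.15,0.15))+[2.2,2.25]:
    k=knob(a);move_l([*k,45],[180,0,CY-90+np.degrees(a)],speed=60);o=obs(f"a{a:.2f}")
    if np.linalg.norm(o["wrist_force"])>30: break
grip(36);p=o["tcp_pos"];move_l([p[0],p[1],140],speed=150)
goto([560,60,220],[180,0,10])
save("h1t",get_image("top"),(20,140,300,330),2.7)
look(["latch"],"h1",dict(latch=32));obs()
```

```text
a0.57 t 33.0 tcp [559.4 171.2  46. ] yaw [180.   -0.   35.8] F [-2.9 -1.8  7.1] w 15.0
a0.72 t 33.4 tcp [565.3 164.7  46. ] yaw [180.   -0.   44.4] F [-2.2 -1.6  7.8] w 14.9
a0.87 t 33.6 tcp [572.  159.2  46. ] yaw [180.   -0.   52.9] F [-2.6 -1.5  6.8] w 15.0
a1.02 t 34.0 tcp [579.4 154.7  46. ] yaw [ 1.799e+02 -1.000e-01  6.140e+01] F [-2.7 -1.2  7.3] w 14.8
a1.17 t 34.2 tcp [587.4 151.4  46. ] yaw [ 1.799e+02 -1.000e-01  7.000e+01] F [-2.4 -1.5  7.7] w 15.2
a1.32 t 34.5 tcp [595.8 149.3  46. ] yaw [ 1.799e+02 -1.000e-01  7.860e+01] F [-0.6  0.3  7. ] w 15.0
a1.47 t 34.9 tcp [604.4 148.5  46. ] yaw [ 1.799e+02 -1.000e-01  8.710e+01] F [-1.7  0.9  7.5] w 15.0
a1.62 t 35.1 tcp [613. 149.  46.] yaw [ 1.799e+02 -1.000e-01  9.570e+01] F [-0.9  0.6  8. ] w 15.0
a1.77 t 35.5 tcp [621.4 150.7  46. ] yaw [ 1.799e+02 -1.000e-01  1.043e+02] F [-2.2  2.6  7.6] w 14.8
a1.92 t 35.8 tcp [629.5 153.7  46. ] yaw [ 1.799e+02 -1.000e-01  1.129e+02] F [-2.4  2.3  8.3] w 15.0
a2.07 t 36.0 tcp [637.1 157.9  46. ] yaw [ 1.799e+02 -1.000e-01  1.215e+02] F [-2.5  1.6  8.3] w 15.0
a2.20 t 36.3 tcp [641.2 160.8  45.9] yaw [-1.798e+02 -1.000e-01  1.289e+02] F [-8.8 -1.8 11.9] w 14.9
a2.25 t 36.6 tcp [641.7 161.1  45.8] yaw [-179.5   -0.2  131.9] F [-9.9 -6.5 16.3] w 14.9
latch 0.64 [372, 76, 61, 73] [array([623.9, 177.7]), array([41.1, 84.3]), np.float64(50.3)]
 t 39.6 tcp [560.   60.2 219.7] yaw [-180.    0.   10.] F [-0.8 -0.4 -0.9] w 35.9
```

View pics/h1t.png

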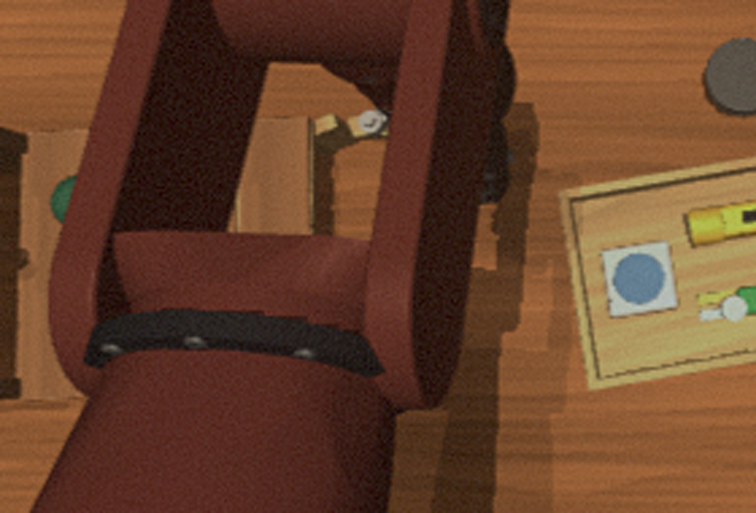

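View pics/h1.png

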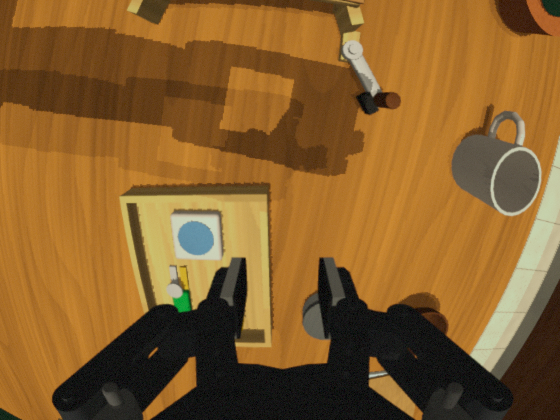

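The latch is at its stop (lever from (352,48) to (392,100)), clear of the drawer's path. Now grip the handle and align the drawer in front of the mouth.

Run:
```python
from h import *
g=d2w((-142,0));print(g)
grip(50);goto([*g,100],[180,0,10.3]);move_l([*g,18],speed=100);obs("down")
grip(0,80);obs("grip")
g2=c2w((-142-255,0));print(g2)
move_l([*g2,18.5],[180,0,CY-90],speed=50);obs("aligned")
save("i1t",get_image("top"),(20,140,360,330),2.3)
save("i1",get_image("wrist"))
```

```text
[ 506.98991455 -221.31167539]
down t 42.0 tcp [ 507.7 -221.6   18.6] yaw [ 1.799e+02 -1.000e-01  1.030e+01] F [ 0.3  0.2 -0.3] w 50.5
grip t 42.4 tcp [ 507.5 -221.7   19. ] yaw [179.9  -0.   10.3] F [-1.8  0.6  5.7] w 12.8
[ 516.5362702  -173.95951497]
aligned t 43.5 tcp [ 516.9 -174.4   19. ] yaw [180.   -0.    3.5] F [-1.3 -3.1  5.9] w 12.6
```

View pics/i1t.png

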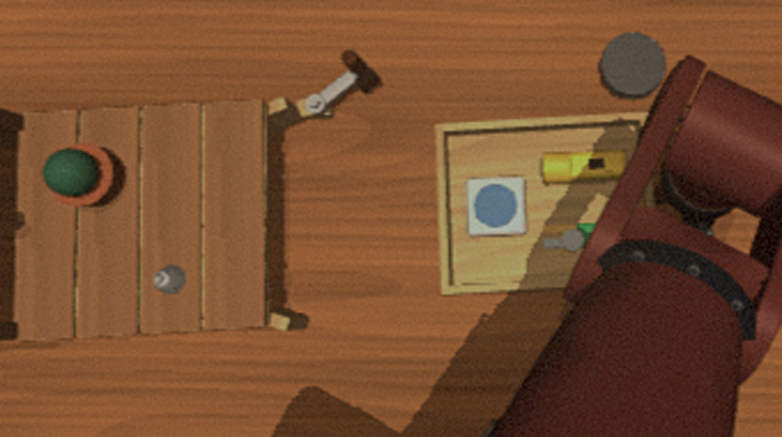

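View pics/i1.png

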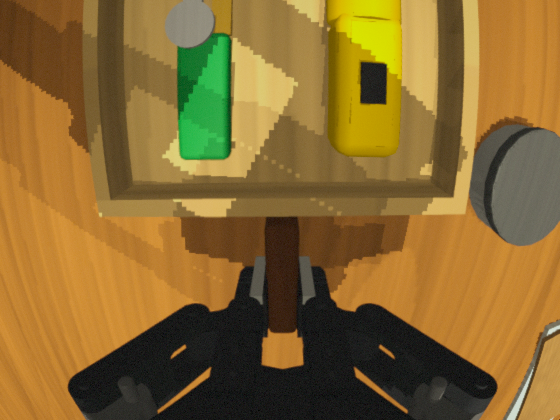

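Everything is still in the drawer and the tin has not moved (about 18 mm clear). I'll check the front corners (437,125) and (443,294) in the crate frame.

Run:
```python
from h import *
im=get_image("top");save("i2t",im,(190,180,290,280),6)
def up(p,s,off): return (np.array(p,float)+0.5)/s-0.5+np.array(off)
P=pix2w("top",up([(437,125),(443,294)],2.3,(20,140)),34)[:,:2];print(P)
a=np.radians(CY);R=np.array([[np.cos(a),-np.sin(a)],[np.sin(a),np.cos(a)]])
print("crate frame",((P-CO)@R).round(1))
# mouth posts inner ends
```

```text
[[584.00290073  80.24998034]
 [414.16308504  68.72361312]]
crate frame [[-147.4  -82.9]
 [-148.5   87.4]]
```

View pics/i2t.png

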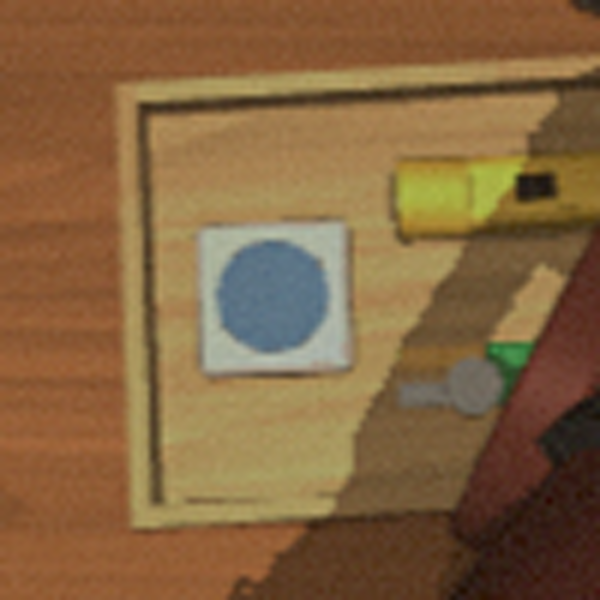

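Run:
```python
from h import *
yaw=CY-90-0.5
for x in [-230,-150,-110,-80,-40,0,40,80,100]:
    g=c2w((-142+x,0));move_l([*g,18.5],[180,0,yaw],speed=60);o=obs(f"x{x}")
    f=o["wrist_force"]
    if np.hypot(f[0],f[1])>25 or o["grip_width"]>16 or o["grip_width"]<10: print("STOP");break
save("j1t",get_image("top"),(20,140,300,330),2.7);save("j1",get_image("wrist"))
```

```text
x-230 t 44.3 tcp [ 515.9 -148.6   19. ] yaw [-1.8e+02 -1.0e-01  3.0e+00] F [ 1.5 -0.6  5.7] w 12.8
x-150 t 45.8 tcp [510.8 -69.7  19. ] yaw [ 1.8e+02 -1.0e-01  3.0e+00] F [ 1.1 -5.   4.8] w 12.3
x-110 t 46.6 tcp [508.3 -29.3  18.9] yaw [ 1.8e+02 -1.0e-01  3.0e+00] F [ 0.3 -2.6  7. ] w 12.7
x-80 t 47.2 tcp [506.4   0.8  19. ] yaw [-180.   -0.    3.] F [-0.2 -2.1  6.5] w 12.6
x-40 t 48.0 tcp [503.9  40.6  19. ] yaw [180.  -0.   3.] F [-0.4 -3.3  6.5] w 12.8
x0 t 48.9 tcp [501.4  80.5  19. ] yaw [180.  -0.   3.] F [-0.2 -3.2  5.7] w 12.5
x40 t 49.7 tcp [498.8 120.3  19. ] yaw [180.  -0.   3.] F [ 0.4 -3.8  7.8] w 12.4
x80 t 50.5 tcp [496.3 160.2  19. ] yaw [180.   0.   3.] F [-0.  -4.4  7.9] w 12.2
x100 t 51.0 tcp [495.  180.5  19. ] yaw [-180.    0.    3.] F [-0.3 -2.5  7.4] w 12.5
```

View pics/j1t.png

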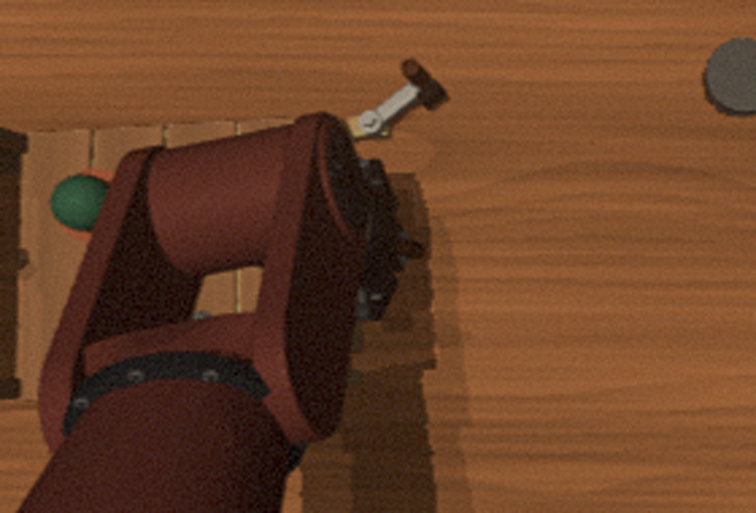

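View pics/j1.png

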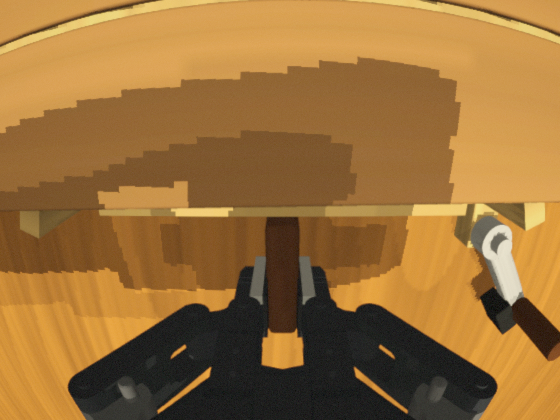

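The drawer has entered squarely with no resistance. I'll push it in small steps to the back wall.

Run:
```python
from h import *
yaw=CY-90-0.5
for x in range(103,128,2):
    g=c2w((-142+x,0));move_l([*g,18.5],[180,0,yaw],speed=30);wait(0.1);o=obs(f"x{x}")
    f=o["wrist_force"]
    if np.hypot(f[0],f[1])>15: print("contact");break
wait(0.3);obs()
grip(50);o=obs("rel");p=o["tcp_pos"];move_l([p[0],p[1],130],speed=150)
goto([530,120,220],[180,0,3])
save("k1",get_image("wrist"))
goto([600,-150,260],[180,0,3]);obs()
save("k1t",get_image("top"),(20,140,300,330),2.7);save("k1s",get_image("scene"))
```

```text
x103 t 51.4 tcp [494.8 182.9  19. ] yaw [180.   0.   3.] F [ 0.8 -3.7  7.1] w 13.0
x105 t 51.8 tcp [494.7 184.6  18.9] yaw [179.9   0.    3. ] F [ 1.3 -5.2  8.3] w 13.2
x107 t 52.1 tcp [494.6 186.5  19. ] yaw [179.9   0.    3. ] F [ 0.1 -6.1  7.7] w 12.8
x109 t 52.5 tcp [494.5 188.4  19. ] yaw [179.9   0.    3. ] F [ 0.  -5.4  9.1] w 12.9
x111 t 52.8 tcp [494.3 190.4  19. ] yaw [179.9   0.    3. ] F [ 0.6 -6.4  8.8] w 12.7
x113 t 53.2 tcp [494.4 191.5  19. ] yaw [179.8   0.    3. ] F [ 0.7 -8.8  8.1] w 12.8
x115 t 53.5 tcp [494.6 191.6  19. ] yaw [179.6   0.    3.1] F [  1.7 -15.5   9.4] w 12.8
contact
 t 53.8 tcp [494.6 191.6  19. ] yaw [179.6   0.    3.1] F [  1.4 -15.7   9.4] w 12.4
rel t 54.3 tcp [493.  195.8  17.9] yaw [-1.8e+02  1.0e-01  3.0e+00] F [-0.3  0.7  0.5] w 49.8
 t 56.9 tcp [ 599.6 -148.3  259. ] yaw [-1.799e+02  1.000e-01  3.100e+00] F [-0.1  0.4  0.3] w 50.0
```

View pics/k1.png

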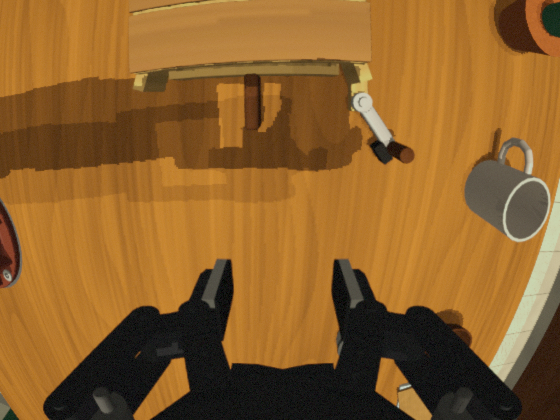

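View pics/k1t.png

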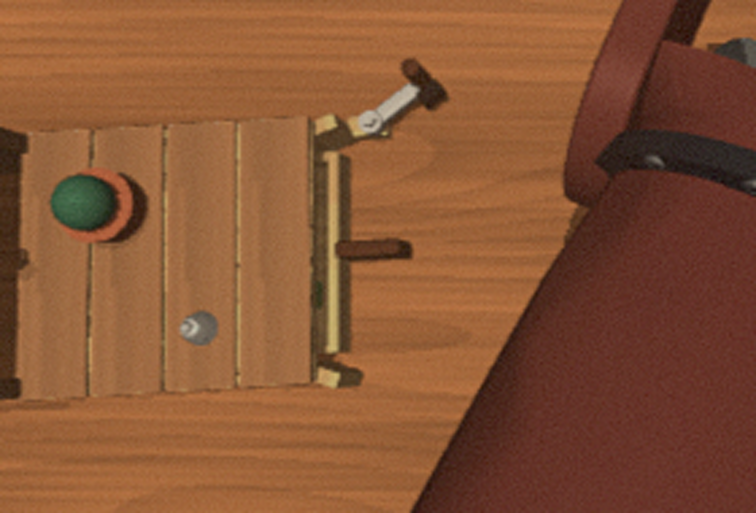

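View pics/k1s.png

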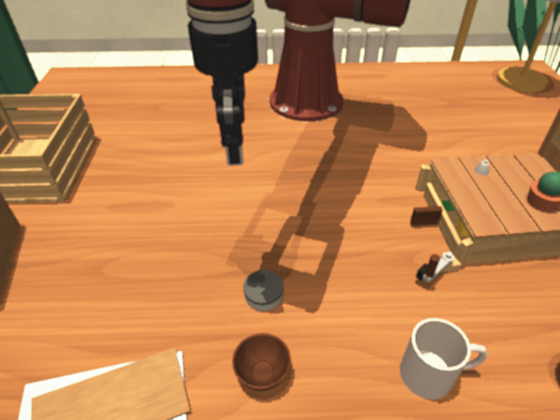

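Run:
```python
from h import *
im=get_image("top");save("k2t",im,(125,175,185,290),5)
```

```text
(no output)
```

View pics/k2t.png

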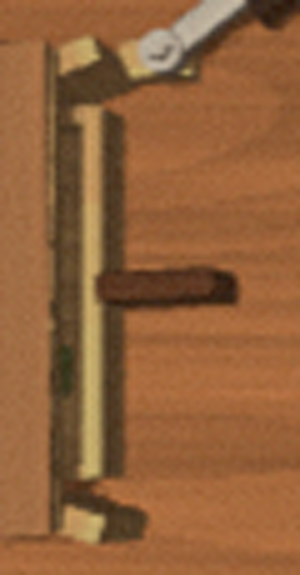

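Run:
```python
from h import *
def up(p,s,off): return (np.array(p,float)+0.5)/s-0.5+np.array(off)
a=np.radians(CY);R=np.array([[np.cos(a),-np.sin(a)],[np.sin(a),np.cos(a)]])
f=lambda p,z:(((pix2w("top",up(p,5,(125,175)),z)[:,:2])-CO)@R).round(1)
print("rim outer",f([(103,107),(102,477)],34));print("fin end top",f([(236,288)],45));print("hinge",f([(160,50)],35))
print("roof edge",f([(53,40),(55,535)],78))
```

```text
rim outer [[  2.8 -86.1]
 [  4.3  84.9]]
fin end top [[-60.8   3.1]]
hinge [[ -24.2 -111.6]]
roof edge [[   9.9 -108.4]
 [   9.5  109.2]]
```

The drawer is home: its rear rim is at crate x of about 3–5 mm, square, against a hard stop. Now shut the latch.

Run:
```python
from h import *
k=np.array([641.5,161.0]);y0=CY-90+126
grip(40);goto([*k,120],[180,0,y0]);move_l([*k,45],speed=100);obs("down")
grip(0,35);o=obs("grip")
if 12<o["grip_width"]<19:
    for a in list(np.arange(2.05,0.1,-0.15))+[0.05,-0.02,-0.06]:
        k=knob(a);move_l([*k,45],[180,0,CY-90+np.degrees(a)],speed=60);o=obs(f"a{a:.2f}")
        if np.linalg.norm(o["wrist_force"])>30 or o["grip_width"]<12: print("STOP");break
```

```text
down t 59.7 tcp [642.2 161.1  45.6] yaw [179.9   0.  129.5] F [-0.2  0.7 -0.4] w 39.8
grip t 60.0 tcp [642.2 161.5  46.3] yaw [179.9   0.  129.5] F [-1.   0.9  3.5] w 15.1
a2.05 t 60.3 tcp [635.4 156.7  46.3] yaw [ 1.80e+02 -1.00e-01  1.21e+02] F [-3.8  2.2  5.8] w 15.2
a1.90 t 60.6 tcp [627.7 152.8  46.3] yaw [ 1.800e+02 -1.000e-01  1.124e+02] F [-2.8  2.9  6.3] w 15.1
a1.75 t 60.9 tcp [619.5 150.1  46.3] yaw [ 1.800e+02 -1.000e-01  1.038e+02] F [-4.   2.2  6.1] w 15.1
a1.60 t 61.2 tcp [611.  148.6  46.3] yaw [ 1.80e+02 -1.00e-01  9.52e+01] F [-3.9  2.5  5.5] w 15.1
a1.45 t 61.5 tcp [602.4 148.5  46.3] yaw [ 1.80e+02 -1.00e-01  8.66e+01] F [-2.1  2.1  5.1] w 15.0
a1.30 t 61.8 tcp [593.8 149.6  46.3] yaw [180.  -0.  78.] F [-3.2  2.3  4.7] w 14.8
a1.15 t 62.1 tcp [585.5 151.9  46.3] yaw [180.   -0.   69.4] F [-3.2  2.   5.9] w 14.8
a1.00 t 62.4 tcp [577.6 155.5  46.3] yaw [-180.    -0.    60.8] F [-3.5  1.6  5.4] w 14.8
a0.85 t 62.7 tcp [570.3 160.2  46.3] yaw [-180.    -0.    52.3] F [-4.1  1.6  6. ] w 14.9
a0.70 t 63.0 tcp [563.8 166.   46.3] yaw [-180.     0.    43.7] F [-4.3  0.5  6.9] w 15.2
a0.55 t 63.3 tcp [558.2 172.8  46.3] yaw [-180.     0.    35.1] F [-4.3  1.4  6.1] w 15.1
a0.40 t 63.6 tcp [553.6 180.3  46.3] yaw [-180.     0.    26.5] F [-3.7  0.6  7.6] w 14.9
a0.25 t 63.9 tcp [550.3 188.4  46.3] yaw [-1.80e+02  1.00e-01  1.79e+01] F [-4.4  0.6  7.3] w 14.9
a0.05 t 64.3 tcp [547.8 199.9  46.3] yaw [-1.8e+02  1.0e-01  6.4e+00] F [-4.2  1.4  7.6] w 14.8
a-0.02 t 64.5 tcp [547.5 203.2  46.3] yaw [1.8e+02 1.0e-01 2.4e+00] F [-4.8 -0.   8.5] w 15.1
a-0.06 t 64.8 tcp [547.5 203.6  46.2] yaw [1.798e+02 1.000e-01 2.000e-01] F [-5.8 -5.9  8.4] w 14.8
```

Run:
```python
from h import *
k=knob(-0.1);move_l([*k,45],[180,0,CY-90],speed=40);wait(0.2);obs("press")
k=get_obs()["tcp_pos"];move_l([k[0],k[1],45],speed=40)
grip(34);k=get_obs()["tcp_pos"];move_l([k[0],k[1],140],speed=150)
goto([547,150,200],[180,0,3.6]);look(["latch"],"l1",dict(latch=32))
goto([450,-300,300],[180,0,0]);obs()
im=get_image("top");save("l1t",im,(20,140,300,330),2.7)
for k in ["latch","tin"]:print(k,[(round(d["score"],2),[round(float(v)) for v in d["extent"]]) for d in spot_in(k,"top")][:2])
save("l1s",get_image("scene"))
```

```text
press t 65.2 tcp [547.4 203.9  46.2] yaw [179.6   0.2   3.6] F [ -5.4 -11.    9.9] w 15.0
latch 0.92 [316, 130, 83, 34] [array([576.8, 205.7]), array([77.4, 32.9]), np.float64(3.8)]
 t 68.8 tcp [ 450.4 -299.   299.5] yaw [-1.799e+02  0.000e+00  1.000e-01] F [-0.3 -0.2  0.5] w 33.8
latch [(0.61, [156, 197, 16, 32])]
tin [(0.97, [298, 169, 31, 30])]
```

View pics/l1.png

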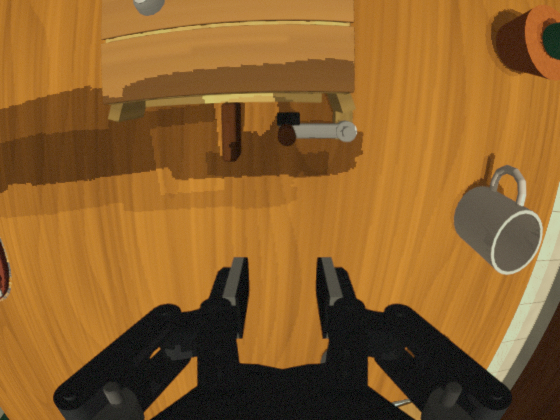

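View pics/l1t.png

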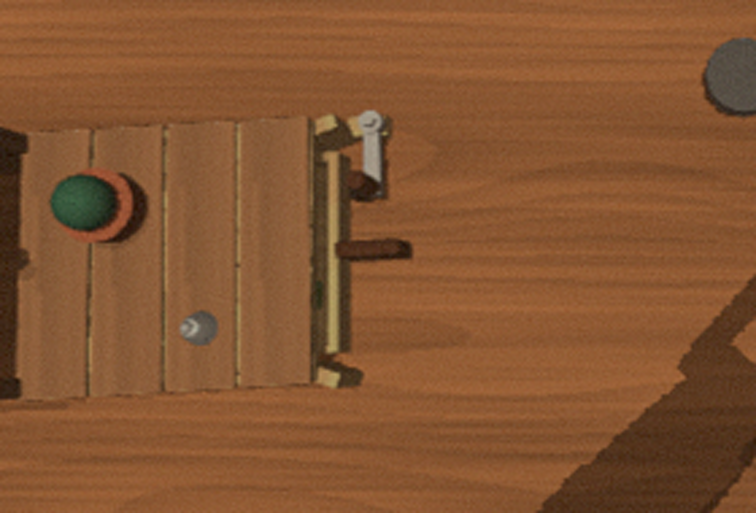

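View pics/l1s.png

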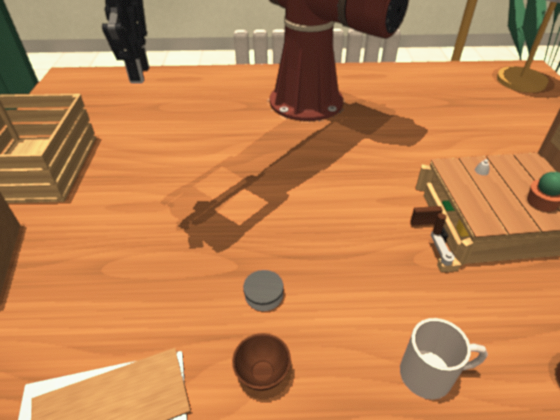

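The latch lies shut across the drawer, the tin is untouched, and no case is visible in any view. Handing in.

Run:
```python
from h import *
wait(0.5);print(sign_off());obs()
```

```text
the job is handed in; nothing more can be done
None
the job is handed in; nothing more can be done
```

The torch, coaster and keys are in the drawer, the drawer is home in the crate, and the latch is shut across it. I handed in at about 69 s of the 192 s allowed, in the order you asked. No glasses case showed in any view, so I took it as absent.

- **Loading:** each item was placed flat with plenty of room under the roof. The tin stayed where it was.
- **Latch open:** I swung it until it reached its end stop, at about 2.2 rad.
- **Drawer:** it stopped hard when pushed to about 15 N. The grip position then put its origin at crate x of about 111 mm (home is 108 to 114).
- **Latch shut:** it reached its closed stop at about 11 N. The last pictures show it lying across the drawer front.

**Disagreements:**
- In the top picture the drawer's rear rim read 3 to 4 mm inside the mouth, which is within the home range.
- The roof edge and the handle end read 2 and about 9 mm off their given sizes. I put this down to camera calibration and shadow, and relied on the felt stop instead.
- The coaster network missed the coaster once, after loading, but it was plainly visible in the drawer in the picture.

Sign-off reported no verdict, and wrist forces stayed under about 20 N in all the readings I took.

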